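# Mesh the ride's drive gear into its gearbox on the model railway board

## Robot

A 7-joint arm with a two-finger parallel gripper is mounted at the origin on the work surface. World frame = base frame: x ahead of the robot, y to its left, z up, the work surface at z = 0. Lengths are in mm, angles in rad, forces in N, time in s.
With the tool pointing down it reaches from about 400 to 875 mm from the base axis. Payload 4.4 kg.
Tool frame: the origin (TCP) lies midway between the tips of the shut fingers; the grasp point (between the pads) lies ctrl.grip_depth behind it (ctrl.grip_depth is the distance from the TCP to the grasp point, in mm); z points along the fingers, y is the line along which they close (so a half turn about z gives the same grasp; the last joint's range is limited). The gripper opens to 85 mm and grips with 20 to 120 N. Pads are 22 mm wide; open, the fingers measure 114 mm over their backs; the gripper's body (76 mm by 85 mm) begins 54 mm behind the grasp point. The pads swing forward as they close: fully open they stand 13 mm farther back than shut.
Start: joints at [1.144, 0.628, 0.038, 1.517, -0.027, 0.996, -0.02], TCP at [229.493, -608.154, 231.313] pointing down, gripper open.
Joint ranges: [-3.06, 3.06], [-0.37, 2.12], [-1.25, 1.32], [0.18, 2.47], [-1.1, 4.24], [0.23, 1.98], [-2.94, 2.94]. Speed limits (rad/s): [2.57, 2.57, 3.14, 3.14, 3.14, 3.14, 3.14].

## Interface

Orientations are given as [roll, pitch, yaw] about the fixed x, y, z axes, in that order (R = Rz(yaw) Ry(pitch) Rx(roll)).
In Python, from cell import ctrl gives the robot as it stands.
- The arm moves only by the tool carry_out, never from a script. Its argument "deltas" is one flat list of numbers, 7 for each row, row after row: the turn, a rotation vector about the tool's x, y, z in degrees, then the shift along the tool's x, y, z in m, then the closure, from -1 (fully open) to 1 (shut). In form: [wx, wy, wz, dx, dy, dz, claw, wx, wy, wz, dx, dy, dz, claw, ...]. A call has 1 to 12 rows; each row shifts and turns the commanded pose from where the row before left it, along the tool's axes as they then stand; what a row does not reach is not made up. A row lasts 1/8 s, in which the tool goes at most 62.5 mm and 10.7 degrees, less where a joint would pass 70% of its speed; a pose out of reach is approached as far as the arm can. A call with a gripper value outside its range is refused whole. The fingers move at their own pace and stop on an object; the grip force is fixed at half the most. Time passes only in rows, so rows that do not move let the fingers close. It gives the time, the measured TCP pose, the force, the opening and the grip force at its end, in the units of the state.
- ctrl.read_state(): the state, without advancing time (a new reading comes with each control period).
- ctrl.get_image(name): name is "side" or "top" or "wrist"; returns the picture (384x512x3 uint8, red, green, blue); there is no depth.
- ctrl.calibration(name): a dict with "mtx" (3x3 intrinsics, pixels), "distortion" ([k1, k2, p1, p2, k3] as OpenCV has them; the pictures are not rectified), "R" (3x3) and "t" (3): a world point X has camera coordinates R X + t. Camera axes: x right, y down, z forward; pixel columns grow to the right and rows downward; lengths in mm; the calibration is good to about 2 mm. A picture is of the moment at which its call begins: read the wrist's pose just before it. calibration takes no time and is no camera call; for the wrist camera it gives the pose at the moment of the call.
- ctrl.finish_job(): hands the job in; it is judged then, once.
The state is a dict: "clock": time; "qpos": joint angles; "qd": joint speeds; "tau": joint torques, N m; "eef_pos": TCP position; "tool_rot": TCP orientation; "force": force on the tool from outside, world axes, zero at the start; "torque": the same for the moment, N m; "width": finger opening in mm; "gripper_force": force on a finger pad.
Only numpy, scipy, OpenCV 4.12 (cv2) and the standard library are available. Lean on these libraries where they do the work, as an engineer would, in place of code of your own. Each camera call takes 0.05 s, during which the arm holds its last target. There are 200 camera calls.

## Task

Seat the aluminium gearbox flat and square in the T-shaped pocket of the plywood mounting frame, its key in the key bay. Then take the large gear with the square boss from its wooden stand, turn it until the splines of its stem mesh with the gearbox hub, slide it down until the wheel sits flush on the hub, and finish while still holding the gear with the fingers and keeping it pressed home against the hub's spring. Leave the spare gear and the other things on the board where they are.

Things in the scene. Friction and masses are not known exactly. Their poses are not given: they have to be found in the camera images.
- gearbox: loose aluminium gearbox, block 84 (x) x 50 (y) x 40 mm (z), about 0.5 kg, on the board; a key 14 mm long, 20 wide, 30 tall stands out of the middle of its +x end. Origin: centre of the 84 x 50 underside; z up. In the middle of its top stands the steel hub, 39 mm across, 30 mm tall (mouth 70 mm above the underside). Grip the block across y
- hub_mouth (a point): centre of the hub's top face, z up, turning with the hub. Round bore of 20 mm with four slots 8 mm wide reaching 15.5 mm from the axis, along this +-x and +-y. The hub stands at any angle on the block and keeps it (self-locking gear train, yields only to about 0.3 N m)
- plunger (a joint): spring plunger inside the hub, m: 0 out (its top 18 mm below the hub's mouth), growing as the gear's stem presses it down; about 8 mm with the gear home. Spring: 2.4 N at first touch, about 7 N with the gear home; it pushes the gear back out by some 7 mm if let go
- pocket (a point): centre of the pocket's floor in the fixed plywood frame (143 x 92 x 16 mm; floor 4 mm above the board, pocket 12 mm deep). Pocket 87 (x) x 53 (y) mm centred here, plus a key bay 17 mm long, 23 mm wide in the middle of its +x end: 1.5 mm play all round. The gearbox fits only with its x along this x
- gear: large white gear wheel, 63 mm across the teeth, 10 mm thick, about 0.12 kg; square boss 24 x 24 mm on top, from 10 to 38 mm above the origin, its sides facing the gear's x and y; four low ribs (3 mm) run out from the boss's sides. Origin: centre of the wheel's flat underside; z up. Starts stem down in a wooden stand, at any angle
- stem_tip (a point): tip of the gear's steel stem, 26 mm below the gear's origin, same axes: round core of 17 mm with four splines 6 mm wide reaching 13.5 mm from the axis along +-x and +-y (in line with the ribs), lower edges rounded by 1.5 mm. Any of the four angles a quarter turn apart meshes
- stand_a: fixed wooden stand of the large gear, 70 x 70 x 34 mm with a 34 mm round hole right through; the wheel rests on its top, the stem hangs in the hole. A like stand near it holds the spare gear. Origin: centre of its underside
- spare_gear: the spare gear, left in its stand: a smaller white gear wheel, 44 mm across, 10 mm thick, with a thin round boss (14 mm across, 16 mm tall) and a plain thin stem. Origin: centre of the wheel's underside. Not to be used or moved
- car_a: toy car, 74 x 32 x 25 mm, lying on the board (bystander). Origin: centre of its underside
- car_b: another toy car, 74 x 32 x 25 mm (bystander). Origin: centre of its underside
- glue: closed glue bottle, 56 mm across, 160 mm tall, standing (bystander). Origin: centre of its underside
- jar: low closed paint jar, 50 mm across, 55 mm tall (bystander). Origin: centre of its underside
- driver: screwdriver lying on the board, 160 mm long (bystander). Origin: on its underside
- packet: flat cardboard packet, 120 x 90 x 12 mm (bystander). Origin: centre of its underside

How it is judged (in metres and radians):
On the way, in this order (a step that is already met when the one before it is completed fails the run):
1. the gearbox sits flat and square on the pocket's floor (horizontal distance between gearbox and pocket below 0.003 m and z of gearbox in the frame of pocket below 0.002 m and angle between the x axis of gearbox and the x axis of pocket, either way round below 0.05 rad and angle between gearbox's own z axis and vertical below 0.04 rad), for 0.2 s.
2. the gear's splines have meshed: its stem is more than 5 mm down in the hub (all of step 1 and x of gear in the frame of hub_mouth between -0.0025 and 0.0025 m and y of gear in the frame of hub_mouth between -0.0025 and 0.0025 m and z of gear in the frame of hub_mouth below 0.021 m), for 0.1 s.
At the end, for the whole second after the job is handed in: Gearbox on the pocket floor (2 mm in height, 3 mm sideways, 0.05 rad yaw, 0.04 rad tilt); gear on the hub axis (2.5 mm, 0.05 rad), its underside within 2 mm of the hub mouth, plunger pressed in over 5.5 mm, gear at rest and still held by the fingers (over 1 N) (all of step 1 and x of gear in the frame of hub_mouth between -0.0025 and 0.0025 m and y of gear in the frame of hub_mouth between -0.0025 and 0.0025 m and z of gear in the frame of hub_mouth below 0.002 m and angle between the z axis of gear and the z axis of hub_mouth, either way round below 0.05 rad and value of joint plunger above 0.0055 m and contact force between the fingers and gear above 1 N and linear speed of gear below 0.02 m/s); the arm keeps its last pose, push and grip.
It fails at once if the spare gear or another bystander is displaced by more than 30 mm (distance of any of spare_gear, car_a, car_b, glue, jar, driver, packet from where it was at the start of the episode above 0.03 m).
It also fails if it takes over 58 s, if anything falls off the work surface, if the arm or the gripper's body presses on something with over 40 N, if the wrist force passes 120 N, or if a joint passes its speed limit or range.

## Working session

There is one attempt and no reset: what is moved stays moved. The work goes in short steps, Python scripts to look and compute and a tool call to move; the robot and the scene stay as the last step left them, time stands still between calls to the robot, and variables do not carry over. Pictures are saved under pics/ and viewed, at most 10 in all, crops included, and the job is handed in when it is done.

Besides the shell and the picture viewer there is one more tool, called after ">>>" as name(argument=value, ...) on one line, values as JSON. carry_out: Moves the arm, as the interface text tells. Its arguments: {"type":"object","properties":{"deltas":{"type":"array"}},"required":["deltas"]}

```bash
ls; mkdir -p pics; python3 - <<'E'
from cell import ctrl
import cv2,numpy as np
print(ctrl.read_state(),ctrl.grip_depth)
for n in("side","top"):
    im=ctrl.get_image(n); cv2.imwrite(f"pics/{n}0.png",im[:,:,::-1])
    c=ctrl.calibration(n); print(n,c)
print(ctrl.calibration("wrist"))
E
```

```text
pics
{'clock': 0.0, 'qpos': array([ 1.14422201,  0.62936475,  0.03841005,  1.51838364, -0.02699497,
        0.99628729, -0.01995127]), 'qd': array([ 0.00084719, -0.00098359, -0.00014552,  0.00093473,  0.00135777,
       -0.00065348,  0.00047355]), 'tau': array([ 2.32719340e-04, -5.63404477e+01,  1.22620538e+00, -1.93445742e+01,
        1.09278836e-02,  1.06799137e-02,  2.74070908e-05]), 'eef_pos': array([ 229.26865924, -607.54745192,  230.37143239]), 'tool_rot': array([-3.13966669e+00,  1.20780269e-05,  3.60851250e-01]), 'force': array([ 0.25395986,  0.44113221, -0.36627058]), 'torque': array([ 0.05386144,  0.01992719, -0.01391675]), 'gripper_force': 0.0, 'width': 85.55692026580711} 18.700000000000003
side {'mtx': array([[373.15278578,   0.        , 256.97894893],
       [  0.        , 373.15278578, 189.56824514],
       [  0.        ,   0.        ,   1.        ]]), 'distortion': array([-0.08620115,  0.        ,  0.        ,  0.        ,  0.        ]), 'R': array([[-0.9808513 , -0.19354386, -0.02171407],
       [-0.10728187,  0.62998247, -0.76916363],
       [ 0.16254638, -0.75210562
[... 302 characters left out ...]
,  0.        ,  0.        ]), 'R': array([[ 0.02278371, -0.99956038, -0.01897237],
       [-0.98045919, -0.01863117, -0.19583834],
       [ 0.19539877,  0.02306356, -0.98045265]]), 't': array([  -3.81374623,  546.53819648, 1270.64100708])}
{'mtx': array([[279.23770076,   0.        , 256.33619682],
       [  0.        , 279.23770076, 190.66787639],
       [  0.        ,   0.        ,   1.        ]]), 'distortion': array([-0.06800166,  0.        ,  0.        ,  0.        ,  0.        ]), 'R': array([[ 0.35395608, -0.93526094, -0.00144041],
       [-0.88960329, -0.33715115,  0.30811539],
       [-0.28865392, -0.10777792, -0.9513479 ]]), 't': array([-649.148729  ,  -40.96349813,  379.88043689])}
```

```bash
python3 - <<'E'
import cv2
for n in("side","top"):
    cv2.imwrite(f"pics/{n}0b.png",cv2.resize(cv2.imread(f"pics/{n}0.png"),(800,600),interpolation=cv2.INTER_CUBIC))
E
```

```text
(no output)
```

View pics/top0b.png

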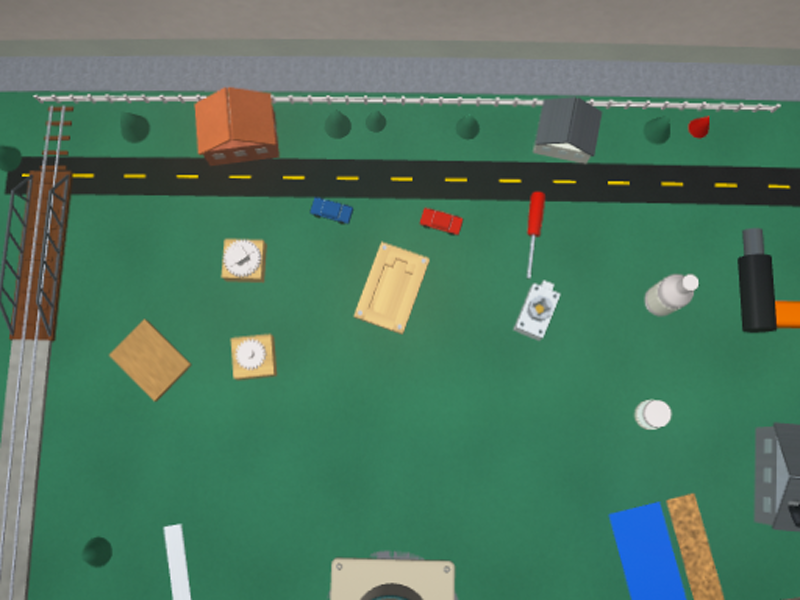

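View pics/side0b.png

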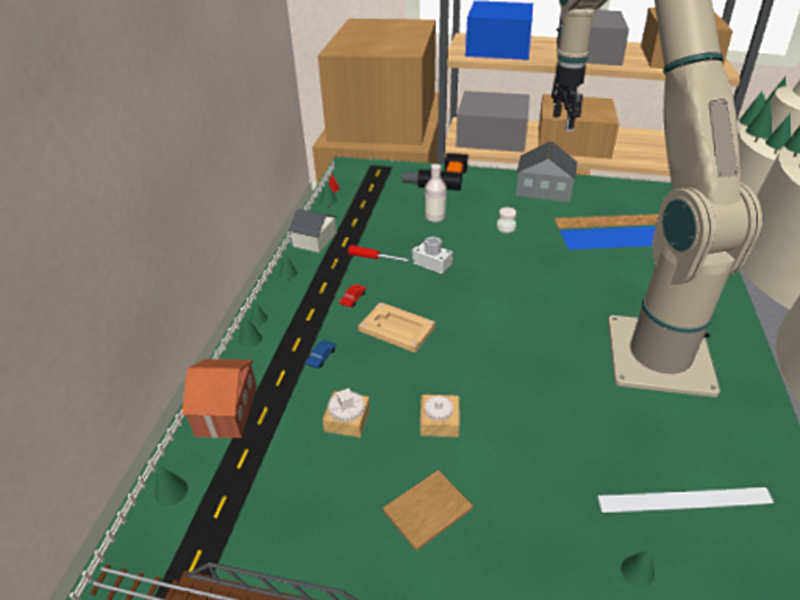

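Top view (800×600 scale): gearbox at (537,311) with key at (547,287); frame at (392,287), key bay at (398,262); large gear in upper stand (242,259); spare at (252,354). Side view agrees: gearbox (432,252), frame (397,326), gear (346,405).

```bash
cat > h.py <<'E'
from cell import ctrl
import cv2,numpy as np
from scipy.spatial.transform import Rotation as Ro
def ray(c,p):
    u=cv2.undistortPoints(np.array([[p]],float),c["mtx"],c["distortion"])[0,0]
    R=np.array(c["R"]);return -R.T@c["t"],R.T@np.array([u[0],u[1],1])
def atz(c,p,z):
    o,d=ray(c,p);return o+d*(z-o[2])/d[2]
def tri(obs):
    A=np.zeros((3,3));b=np.zeros(3);L=[]
    for c,p in obs:
        o,d=ray(c,p);d=d/np.linalg.norm(d);P=np.eye(3)-np.outer(d,d);A+=P;b+=P@o;L.append((P,o))
    x=np.linalg.solve(A,b);return x,[np.linalg.norm(P@(x-o)) for P,o in L]
def proj(c,X):
    return cv2.projectPoints(np.array(X,float).reshape(-1,1,3),cv2.Rodrigues(np.array(c["R"]))[0],np.array(c["t"],float),c["mtx"],c["distortion"])[0][:,0]
E
python3 - <<'E'
from h import *
k=512/800
T=ctrl.calibration("top");S=ctrl.calibration("side")
for n,p,z in [("hub",(541,308),70),("key",(547,287),30),("pocketc",(391,288),4),("bay",(398,262),4),("gearboss",(241,258),72),("spare",(250,354),50),("glue",(665,300),0),("driver tip",(530,276),5),("frame far R",(428,258),16),("fTL",(384,243),16),("fBL",(356,318),16),("fBR",(402,333),16)]:
    print(n,atz(T,np.array(p)*k,z).round())
for n,a,b in [("hub",(541,303),(433,240)),("gear boss",(243,257),(346,400))]:
    print(n,tri([(T,np.array(a)*k),(S,np.array(b)*k)]))
s=ctrl.read_state();c=ctrl.calibration("wrist")
R=Ro.from_euler("xyz",s["tool_rot"]).as_matrix()
C=-np.array(c["R"]).T@c["t"]; print("cam in tool",R.T@(C-s["eef_pos"]), R.T@np.array(c["R"]).T)
E
```

```text
hub [ 524. -243.   70.]
key [ 569. -261.   30.]
pocketc [567.  12.   4.]
bay [615.   1.   4.]
gearboss [601. 270.  72.]
spare [438. 249.  50.]
glue [ 556. -478.    0.]
driver tip [ 594. -236.    5.]
frame far R [621. -53.  16.]
fTL [647.  27.  16.]
fBL [510.  72.  16.]
fBR [485.  -9.  16.]
hub (array([ 530.32131794, -243.5429013 ,   69.68016629]), [np.float64(2.270442742043482), np.float64(2.270442742043408)])
gear boss (array([610.25436813, 272.37492003,  47.90747464]), [np.float64(1.3137853685279441), np.float64(1.3137853685278935)])
cam in tool [ 7.86694702e+01 -6.39150561e-02 -1.42586543e+02] [[ 9.48501359e-04 -9.51343731e-01 -3.08130176e-01]
 [ 9.99999511e-01  8.16309734e-04  5.57912729e-04]
 [-2.79237116e-04 -3.08130554e-01  9.51344041e-01]]
```

```bash
cat >> h.py <<'E'
def go(x,y,z,yaw_deg,s=None):
    "turn first (deg, tool axes), then the shift in the turned tool frame (m)"
    s=s or ctrl.read_state()
    R=Ro.from_euler("xyz",s["tool_rot"]);G=Ro.from_euler("xyz",[np.pi,0,np.radians(yaw_deg)])
    w=(R.inv()*G).as_rotvec(degrees=True)
    d=G.inv().apply(np.array([x,y,z])-s["eef_pos"])/1000
    print("turn",w.round(2),"shift",d.round(4),"len",np.linalg.norm(d).round(3))
E
python3 -c "
from h import *
go(528,-243,190,-20)"
```

```text
turn [-9.000e-02  3.000e-02  4.068e+01] shift [ 0.156  -0.4448  0.0405] len 0.473
```

>>> carry_out(deltas=[0, 0, 10, 0, 0, 0, -1, 0, 0, 10, 0, 0, 0, -1, 0, 0, 10, 0, 0, 0, -1, 0, 0, 10.7, 0, 0, 0, -1, 0, 0, 0, 0.02, -0.055, 0, -1, 0, 0, 0, 0.02, -0.055, 0, -1, 0, 0, 0, 0.02, -0.055, 0, -1, 0, 0, 0, 0.02, -0.055, 0.01, -1, 0, 0, 0, 0.02, -0.055, 0.01, -1, 0, 0, 0, 0.02, -0.055, 0.01, -1, 0, 0, 0, 0.02, -0.055, 0.01, -1, 0, 0, 0, 0.016, -0.055, 0, -1])

```text
clock: 1.6
eef_pos: [527.3, -246.2, 190.2]
tool_rot: [-3.142, 0.002, -0.349]
force: [1.9, -0.4, 0.0]
width: 85.8
gripper_force: 0.0
```

>>> carry_out(deltas=[0, 0, 0, 0, 0, 0, -1, 0, 0, 0, 0, 0, 0, -1, 0, 0, 0, 0, 0, 0, -1])

```text
clock: 1.98
eef_pos: [525.6, -249.9, 191.3]
tool_rot: [3.141, 0.0, -0.352]
force: [-0.5, -0.0, 0.3]
width: 85.6
gripper_force: 0.0
```

```bash
cat >> h.py <<'E'
import pickle
def snap(name,W=800,H=600):
    c=ctrl.calibration("wrist");im=ctrl.get_image("wrist")[:,:,::-1]
    cv2.imwrite(f"pics/{name}.png",im);pickle.dump(c,open(f"pics/{name}.pkl","wb"))
    cv2.imwrite(f"pics/{name}b.png",cv2.resize(im,(W,H),interpolation=cv2.INTER_CUBIC));return c,im
E
python3 -c "
from h import *
s=ctrl.read_state();print(s['eef_pos'],s['tool_rot'],s['clock'],s['qpos'])
snap('g1')"
```

```text
[ 525.63230883 -249.91005977  191.3468658 ] [ 3.14059632e+00  2.98881046e-04 -3.52312187e-01] 1.975 [ 0.24366561  0.58796007  0.23612031  1.76026777 -0.1779435   0.81443923
 -1.35902088]
```

View pics/g1b.png

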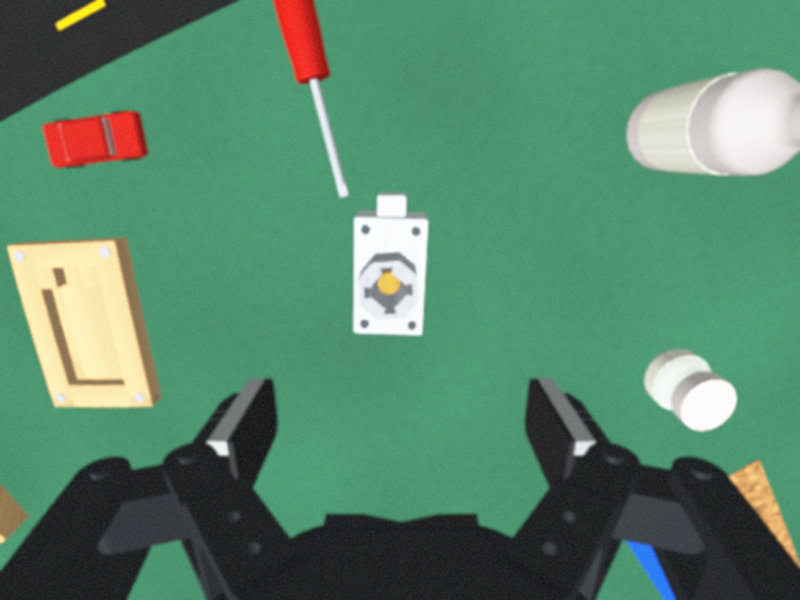

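Wrist view (800×600): block top corners (354,217), (428,214), (423,334), (354,334); screws (365,230), (415,231), (412,325), (364,324); key up at (392,204); hub mouth (389,284). Frame visible on left.

```bash
python3 -c "
from h import *
c=pickle.load(open('pics/g1.pkl','rb'))
k=.64
P=[atz(c,np.array(p)*k,40) for p in [(354,217),(428,214),(423,334),(354,334),(365,230),(415,231),(412,325),(364,324)]]
P=np.array(P);print(P.round(1))
print(P[:4].mean(0),P[4:].mean(0))
for a,b in [(3,0),(2,1),(7,4),(6,5)]:
  d=P[b]-P[a];print(np.degrees(np.arctan2(d[1],d[0])),np.linalg.norm(d))
for a,b in [(0,1),(3,2)]:print(np.linalg.norm(P[a]-P[b]))
T=ctrl.calibration('top')
print('hub tri',tri([(c,np.array((389,287))*k),(T,np.array((541,307))*k)]), atz(c,np.array((389,286))*k,70))
print(atz(c,np.array((343,195))*k,5))
go(523,-243,130,-22)
"
```

```text
[[ 574.3 -235.    40. ]
 [ 559.1 -282.1   40. ]
 [ 478.5 -250.5   40. ]
 [ 495.8 -203.3   40. ]
 [ 563.6 -238.7   40. ]
 [ 551.3 -270.1   40. ]
 [ 487.8 -245.3   40. ]
 [ 500.5 -213.    40. ]]
[ 526.87995853 -242.70985006   40.        ] [ 525.79895041 -241.78571372   40.        ]
-21.97315066845871 84.64403146706411
-21.452144161929272 86.59770097099593
-22.14706080221953 68.06667064124636
-21.378756214948936 68.12332203544572
49.56798636634243
50.25347590250996
hub tri (array([ 526.88656341, -243.59508636,   65.59836894]), [np.float64(0.6950529037529362), np.float64(0.6950529037529303)]) [ 529.07621581 -243.80613389   70.        ]
[ 589.13053235 -228.34837769    5.        ]
turn [0.04 0.01 1.8 ] shift [-0.0051 -0.0054  0.0614] len 0.062
```

>>> carry_out(deltas=[0, 0, 1.6, 0, 0, 0, -1, 0, 0, 0, -0.001, -0.003, 0.03, -1, 0, 0, 0, -0.001, -0.003, 0.031, -1, 0, 0, 0, 0, 0, 0, -1, 0, 0, 0, 0, 0, 0, -1, 0, 0, 0, 0, 0, 0, -1])

```text
clock: 2.78
eef_pos: [527.9, -242.7, 131.7]
tool_rot: [3.141, -0.003, -0.378]
force: [0.5, -0.3, -0.6]
width: 85.4
gripper_force: 0.0
```

```bash
python3 -c "
from h import *
s=ctrl.read_state();print(s['eef_pos'],s['tool_rot'],s['clock'])
c,im=snap('g2')
X=np.array([526.3,-242.5])
print(proj(c,[[*X,40],[*X,70]]))
cr=im[100:300,156:356];cv2.imwrite('pics/g2c.png',cv2.resize(cr,(600,600),interpolation=cv2.INTER_CUBIC))
"
```

```text
[ 527.91495126 -242.69465758  131.73361166] [ 3.14136856e+00 -2.66105966e-03 -3.78171859e-01] 2.775
[[256.50028748 195.70559789]
 [256.54907721 208.02735397]]
```

View pics/g2c.png

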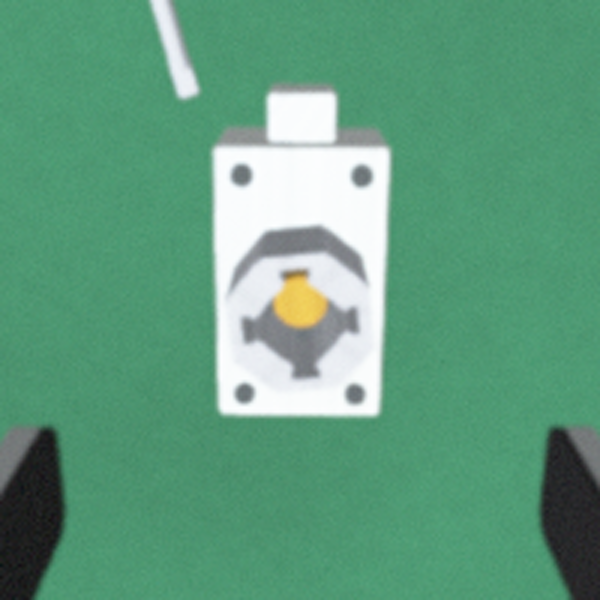

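Crop (×3, offset 156,100): screws (241,175), (361,176), (354,393), (244,393); corners (213,147), (390,147), (380,414), (220,414); hub slots' outer ends (295,272), (357,320), (306,377), (244,330).

```bash
python3 -c "
from h import *
c=pickle.load(open('pics/g2.pkl','rb'))
c1=pickle.load(open('pics/g1.pkl','rb'))
f=lambda p:np.array(p)/3+[156,100]-1/3
S2=[(241,175),(361,176),(354,393),(244,393)];S1=[(365,230),(415,231),(412,325),(364,324)]
for a,b in zip(S2,S1):print('tri',tri([(c,f(a)),(c1,np.array(b)*.64)])[0].round(1))
P=np.array([atz(c,f(p),40) for p in [(213,147),(390,147),(380,414),(220,414)]+S2])
print(P.round(1));print(P[:4].mean(0),P[4:].mean(0))
for a,b in [(3,0),(2,1),(7,4),(6,5)]:
  d=P[b]-P[a];print(np.degrees(np.arctan2(d[1],d[0])),np.linalg.norm(d))
for a,b in [(0,1),(3,2)]:print(np.linalg.norm(P[a]-P[b]))
Q=np.array([atz(c,f(p),70) for p in [(295,272),(357,320),(306,377),(244,330)]])
print(Q,Q.mean(0))
for a,b in [(2,0),(1,3)]:
  d=Q[b]-Q[a];print(np.degrees(np.arctan2(d[1],d[0])),np.linalg.norm(d))
go(526.3,-242.5,30,-21.7)
"
```

```text
tri [ 561.2 -236.    20.3]
tri [ 551.1 -270.2   38.4]
tri [ 484.9 -244.1   32.1]
tri [ 498.2 -211.5   33.2]
[[ 574.5 -234.5   40. ]
 [ 556.2 -280.8   40. ]
 [ 478.9 -249.7   40. ]
 [ 497.2 -203.3   40. ]
 [ 564.2 -238.8   40. ]
 [ 551.4 -270.3   40. ]
 [ 488.6 -244.7   40. ]
 [ 501.2 -213.1   40. ]]
[ 526.70040168 -242.0900147    40.        ] [ 526.36418126 -241.71756267   40.        ]
-21.979735962382456 83.33217169842838
-21.908016325394257 83.34059844335687
-22.11460020762005 68.10169668437487
-22.197547928752552 67.81856879775525
49.75459285494533
49.85885997810519
[[ 540.57995895 -246.04524336   70.        ]
 [ 522.38592322 -256.22202415   70.        ]
 [ 512.13179256 -237.8550491    70.        ]
 [ 530.67902303 -227.6904843    70.        ]] [ 526.44417444 -241.95320023   70.        ]
-16.061048574293928 29.603672959404154
73.79273875375205 29.712358890448158
turn [ 0.   -0.14  0.04] shift [-0.0014  0.0006  0.1016] len 0.102
```

>>> carry_out(deltas=[0, -0.14, 0.4, 0, 0, 0, -1, 0, 0, 0, -0.0015, 0, 0.03, -1, 0, 0, 0, 0, 0, 0.03, -1, 0, 0, 0, 0, 0, 0.03, -1, 0, 0, 0, 0, 0, 0.02, -1, 0, 0, 0, 0, 0, 0.009, -1, 0, 0, 0, 0, 0, 0, -1, 0, 0, 0, 0, 0, 0, -1, 0, 0, 0, 0, 0, 0, -1])

```text
clock: 3.95
eef_pos: [526.1, -241.5, 12.2]
tool_rot: [3.142, 0.001, -0.384]
force: [-0.2, -0.0, 0.6]
width: 85.5
gripper_force: 0.0
```

Clean descent; close.

>>> carry_out(deltas=[0, 0, 0, 0, 0, 0, 1, 0, 0, 0, 0, 0, 0, 1, 0, 0, 0, 0, 0, 0, 1, 0, 0, 0, 0, 0, 0, 1, 0, 0, 0, 0, 0, 0, 1, 0, 0, 0, 0, 0, 0, 1, 0, 0, 0, 0, 0, 0, 1, 0, 0, 0, 0, 0, 0, 1])

```text
clock: 4.95
eef_pos: [525.7, -241.3, 11.8]
tool_rot: [-3.141, 0.002, -0.385]
force: [-1.3, 0.5, 5.2]
width: 49.0
gripper_force: 64.4
```

```bash
python3 -c "
from h import *
go(567,12,110,-18)"
```

```text
turn [-0.01  0.11 -4.03] shift [-0.039  -0.2536 -0.0982] len 0.275
```

>>> carry_out(deltas=[0, 0, 0, 0, 0, -0.015, 1, 0, 0, 0, 0, 0, -0.025, 1, 0, 0, 0, 0, 0, -0.03, 1, 0, 0, -2, 0, 0, -0.02, 1, 0, 0, -2, 0, 0, 0, 1, 0, 0, 0, -0.02, -0.043, 0, 1, 0, 0, 0, -0.021, -0.042, 0, 1, 0, 0, 0, -0.021, -0.042, 0, 1, 0, 0, 0, -0.021, -0.042, 0, 1, 0, 0, 0, -0.021, -0.042, 0, 1, 0, 0, 0, -0.021, -0.042, 0, 1, 0, 0, 0, 0, 0, 0, 1])

```text
clock: 6.45
eef_pos: [483.2, 43.1, 100.6]
tool_rot: [-3.14, 0.007, -0.306]
force: [0.3, -0.6, -4.6]
width: 49.2
gripper_force: 64.0
```

>>> carry_out(deltas=[0, 0, 0, 0, 0, 0, 1, 0, 0, 0, 0, 0, 0, 1, 0, 0, 0, 0, 0, 0, 1])

```text
clock: 6.82
eef_pos: [485.2, 36.7, 101.6]
tool_rot: [3.141, 0.002, -0.317]
force: [0.2, -0.1, -3.6]
width: 49.0
gripper_force: 64.0
```

```bash
python3 -c "
from h import *
s=ctrl.read_state();print(s['eef_pos'],s['tool_rot'],s['clock'],s['force'])
snap('f1')
"
```

```text
[485.17858557  36.66337068 101.57429284] [ 3.14128859e+00  2.35047460e-03 -3.16889825e-01] 6.825 [ 0.22455935 -0.10767314 -3.6491699 ]
```

View pics/f1b.png

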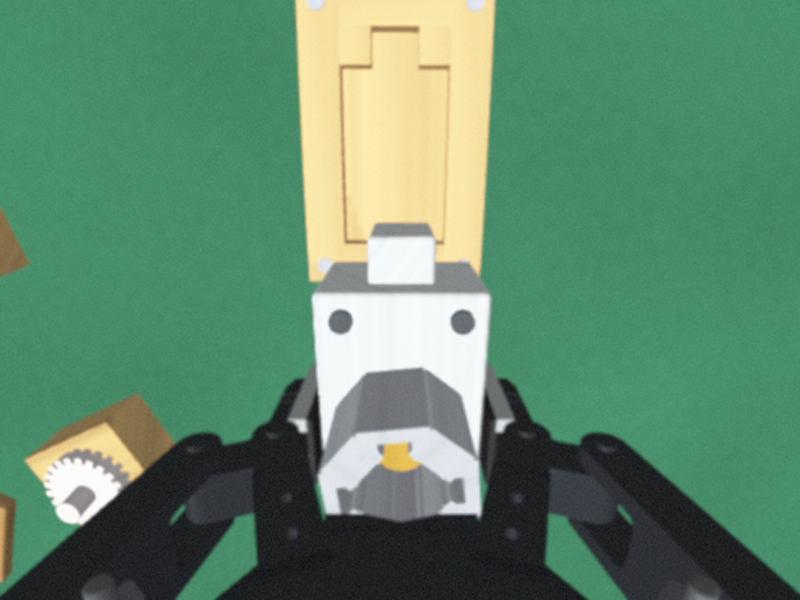

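```bash
python3 -c "
import cv2
im=cv2.imread('pics/f1.png')[0:150,160:360]
cv2.imwrite('pics/f1c.png',cv2.resize(im,(800,600),interpolation=cv2.INTER_CUBIC))"
```

```text
(no output)
```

View pics/f1c.png

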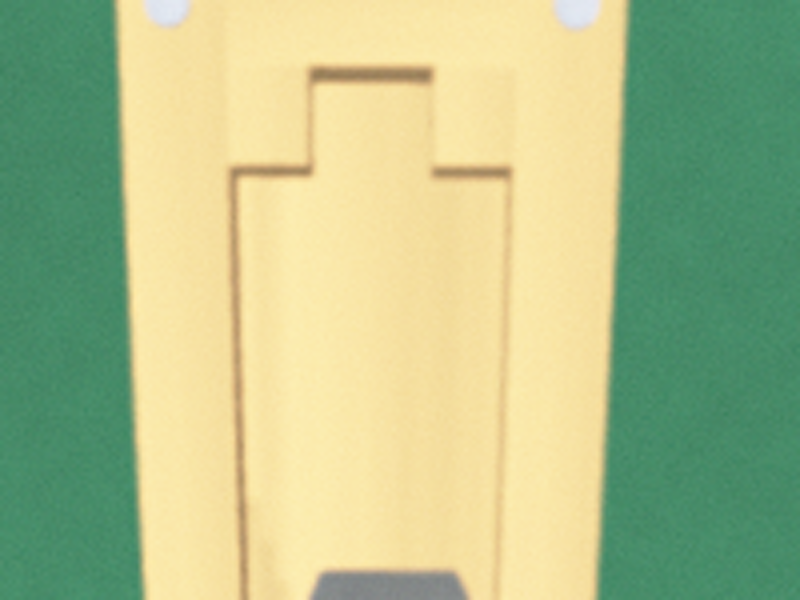

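Crop (×4, offset 160,0): pocket rim far corners (230,168), (511,168); bay far corners (310,68), (433,68), bay roots (311,168), (433,168); left rim runs to (243,598), right rim to (498,598). Near rim at y≈243 in the 800 view.

```bash
python3 -c "
from h import *
from scipy.optimize import least_squares
c=pickle.load(open('pics/f1.pkl','rb'));s=ctrl.read_state()
f=lambda p:(np.array(p)+.5)/4+[159.5,-.5]
g=lambda p:(np.array(p)+.5)*.64-.5
px=np.array([f((230,168)),f((511,168)),f((310,68)),f((433,68)),f((311,168)),f((433,168)),g((345,243.5)),g((445,243.5))])
M=np.array([(43.5,26.5),(43.5,-26.5),(60.5,11.5),(60.5,-11.5),(43.5,11.5),(43.5,-11.5),(-43.5,26.5),(-43.5,-26.5)])
def fit(px,M,z,freez,x0):
  def r(q):
    a=q[2];R=np.array([[np.cos(a),-np.sin(a)],[np.sin(a),np.cos(a)]])
    P=np.c_[M@R.T+q[:2],np.full(len(M),q[3] if freez else z)]
    return (proj(c,P)-px).ravel()
  o=least_squares(r,x0+([z] if freez else []));print(o.x,np.degrees(o.x[2]),o.fun.reshape(-1,2).round(1).tolist())
  return o.x
for fz in(0,1):
  p=fit(px,M,16,fz,[567,12,-.31])
pb=np.array([g(q) for q in [(313,293),(488,293),(369,236.5),(435,236),(340.5,321.5),(462,321.5)]])
Mb=np.array([(42,25),(42,-25)]);zt=s['eef_pos'][2]+28.2
b=fit(pb[[0,1]],Mb,zt,0,[485,37,-.31])
b=fit(pb[[4,5]],np.array([(34,17),(34,-17)]),zt,0,[485,37,-.31])
R=Ro.from_euler('z',s['tool_rot'][2]).as_matrix()[:2,:2]
print('in-hand offset',R.T@(b[:2]-s['eef_pos'][:2]))
R2=Ro.from_euler('z',b[2]).as_matrix()[:2,:2]
print('key top z if x=56:',[atz(c,q,zt-10) for q in pb[2:4]], [R2.T@(atz(c,q,zt-10)[:2]-b[:2]) for q in pb[2:4]])
"
```

```text
[ 5.60191508e+02  1.49917075e+01 -3.17867204e-01] -18.212449244378014 [[-0.2, -0.2], [0.7, -0.1], [-0.4, -0.2], [0.3, -0.1], [-0.4, -0.3], [0.0, -0.2], [-0.0, 0.6], [0.1, 0.7]]
[ 5.60424224e+02  1.49364323e+01 -3.17852309e-01  1.42852682e+01] -18.211595829109076 [[0.0, -0.1], [0.4, 0.0], [-0.3, 0.2], [0.2, 0.2], [-0.3, -0.2], [-0.1, -0.1], [0.2, -0.1], [-0.2, 0.0]]
[ 4.86296529e+02  3.62081022e+01 -3.16136962e-01] -18.11331367115746 [[-2.2, 0.1], [2.2, 0.1]]
[ 4.85934248e+02  3.61088609e+01 -3.16198682e-01] -18.116849978674907 [[0.1, -0.0], [-0.1, -0.0]]
in-hand offset [ 0.9724822  -0.49911991]
key top z if x=56: [array([542.23733008,  27.41315979, 119.80414461]), array([536.49632401,   9.38734362, 119.80414461])] [array([56.21579841,  9.24317246]), array([56.36464141, -9.67420169])]
```

```bash
python3 -c "
from h import *
go(559.4,15.5,36,-18.25)"
```

```text
turn [0.01 0.14 0.11] shift [ 0.0772 -0.0029  0.0656] len 0.101
```

>>> carry_out(deltas=[0, 0.14, 0.1, 0, 0, 0, 1, 0, 0, 0, 0.026, -0.001, 0, 1, 0, 0, 0, 0.026, -0.001, 0, 1, 0, 0, 0, 0.025, -0.001, 0.02, 1, 0, 0, 0, 0, 0, 0.025, 1, 0, 0, 0, 0, 0, 0.02, 1, 0, 0, 0, 0, 0, 0, 1, 0, 0, 0, 0, 0, 0, 1, 0, 0, 0, 0, 0, 0, 1])

```text
clock: 8.0
eef_pos: [560.0, 16.9, 37.7]
tool_rot: [-3.141, -0.002, -0.316]
force: [-0.0, 0.1, -4.4]
width: 49.0
gripper_force: 63.8
```

```bash
python3 -c "
from h import *
s=ctrl.read_state();print(s['eef_pos'],s['tool_rot'],s['clock'],s['force'])
c,im=snap('f2')
cv2.imwrite('pics/f2c.png',cv2.resize(im[90:240,156:356],(800,600),interpolation=cv2.INTER_CUBIC))
"
```

```text
[560.02543564  16.8603294   37.69716516] [-3.14077884e+00 -1.88439338e-03 -3.16423232e-01] 8.0 [-0.0181935   0.09048043 -4.35165628]
```

View pics/f2c.png

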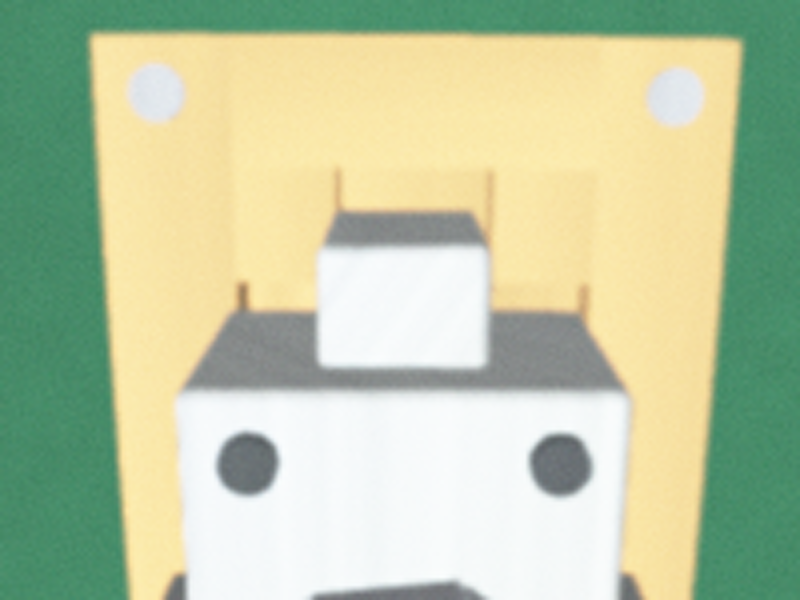

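Crop (×4, offset 156,90): bay rim far corners (338,168), (491,168); pocket far corners (240,284), (585,286); frame corners (92,35), (742,40); screws (157,93), (676,98). Block underside front edge (238,311)–(580,311), key bottom (337,211)–(474,211); block top front (179,390)–(629,390), screws (248,464), (561,465).

```bash
python3 -c "
from h import *
from scipy.optimize import least_squares
c=pickle.load(open('pics/f2.pkl','rb'));s=ctrl.read_state()
f=lambda p:(np.array(p)+.5)/4+[155.5,89.5]
def fit(pts,M,z):
  px=np.array([f(p) for p in pts]);M=np.array(M)
  def r(q):
    a=q[2];R=np.array([[np.cos(a),-np.sin(a)],[np.sin(a),np.cos(a)]])
    return (proj(c,np.c_[M@R.T+q[:2],np.broadcast_to(z,len(M))])-px).ravel()
  o=least_squares(r,[560,15,-.31]);print(o.x.round(3),np.degrees(o.x[2]).round(2),o.fun.reshape(-1,2).round(1).tolist());return o.x
p=fit([(338,168),(491,168),(240,284),(585,286)],[(60.5,11.5),(60.5,-11.5),(43.5,26.5),(43.5,-26.5)],16)
print(tri([(pickle.load(open('pics/f1.pkl','rb')),np.array((310.5,68.5))/4+[159.5,-.5]),(c,f((338,168)))]))
z0=s['eef_pos'][2]-11.8
Mk=[(42,17+8),(42,-25),(56,10),(56,-10)]
b1=fit([(238,311),(580,311),(337,211),(474,211)],Mk,z0)
b2=fit([(179,390),(629,390),(248,464),(561,465)],[(42,25),(42,-25),(34,17),(34,-17)],z0+40)
b=fit([(238,311),(580,311),(337,211),(474,211),(179,390),(629,390)],Mk+[(42,25),(42,-25)],np.array([z0]*4+[z0+40]*2))
for q in(b1,b2,b):
  R=Ro.from_euler('z',s['tool_rot'][2]).as_matrix()[:2,:2]
  print('offset tool x, left y',R.T@(p[:2]-q[:2]),np.degrees(p[2]-q[2]), 'in hand',R.T@(q[:2]-s['eef_pos'][:2]))
"
```

```text
[ 5.60446e+02  1.52110e+01 -3.22000e-01] -18.43 [[-0.8, 0.1], [0.6, 0.4], [-1.0, -0.2], [1.2, -0.2]]
(array([621.33475728,   6.67992044,  14.91807078]), [np.float64(0.040560917190618544), np.float64(0.04056091719072558)])
[ 5.6029e+02  1.5681e+01 -3.1000e-01] -17.79 [[-1.7, 0.1], [0.9, -0.3], [-0.6, 0.2], [1.4, 0.1]]
[ 5.60742e+02  1.62860e+01 -3.16000e-01] -18.11 [[-1.7, 0.6], [1.8, 0.7], [0.3, -0.5], [-0.5, -0.7]]
[ 5.60631e+02  1.60420e+01 -3.15000e-01] -18.06 [[-2.2, -0.4], [0.5, -0.4], [-0.9, -0.2], [1.0, -0.2], [-1.2, 0.7], [2.4, 0.7]]
offset tool x, left y [ 0.29495675 -0.39755249] -0.6417311144274914 in hand [ 0.72125091 -1.08605904]
offset tool x, left y [ 0.0531783  -1.11365804] -0.3170167824348896 in hand [ 0.96302936 -0.36995348]
offset tool x, left y [ 0.08327309 -0.8472184 ] -0.3688279380668231 in hand [ 0.93293457 -0.63639312]
```

>>> carry_out(deltas=[0, 0.1, 0.3, 0.0001, 0.0008, 0, 1, 0, 0, 0, 0, 0, 0.004, 1, 0, 0, 0, 0, 0, 0.004, 1, 0, 0, 0, 0, 0, 0.002, 1, 0, 0, 0, 0, 0, 0.002, 1, 0, 0, 0, 0, 0, 0.002, 1, 0, 0, 0, 0, 0, 0.001, 1, 0, 0, 0, 0, 0, 0, 1, 0, 0, 0, 0, 0, 0, 1])

```text
clock: 9.18
eef_pos: [559.2, 16.1, 21.8]
tool_rot: [-3.141, -0.002, -0.322]
force: [0.3, -0.4, -4.5]
width: 48.6
gripper_force: 63.9
```

```bash
python3 -c "
from h import *
s=ctrl.read_state();print(s['eef_pos'],np.degrees(s['tool_rot']),s['force'],s['torque'])"
```

```text
[559.18894121  16.10067371  21.75751535] [-1.79984352e+02 -1.13119170e-01 -1.84283719e+01] [ 0.32859722 -0.41581747 -4.48648705] [ 0.00908832  0.00460023 -0.05803895]
```

Already ~6 mm inside the rim with no contact force; continue to the floor.

>>> carry_out(deltas=[0, 0.1, 0, 0, 0, 0.002, 1, 0, 0, 0, 0, 0, 0.002, 1, 0, 0, 0, 0, 0, 0.001, 1, 0, 0, 0, 0, 0, 0.001, 1, 0, 0, 0, 0, 0, 0, 1, 0, 0, 0, 0, 0, 0, 1])

```text
clock: 9.93
eef_pos: [559.1, 16.1, 15.9]
tool_rot: [-3.141, -0.004, -0.322]
force: [-1.4, 0.1, 0.7]
width: 48.9
gripper_force: 64.7
```

Force changed to floor contact at z≈4 for the underside. Release and rise.

>>> carry_out(deltas=[0, 0, 0, 0, 0, 0, -1, 0, 0, 0, 0, 0, 0, -1, 0, 0, 0, 0, 0, 0, -1, 0, 0, 0, 0, 0, 0, -1, 0, 0, 0, 0, 0, 0, -1, 0, 0, 0, 0, 0, 0, -1, 0, 0, 0, 0, 0, -0.02, -1, 0, 0, 0, 0, 0, -0.04, -1, 0, 0, 0, 0, 0, -0.04, -1, 0, 0, 0, 0, 0, -0.02, -1, 0, 0, 0, 0, 0, 0, -1, 0, 0, 0, 0, 0, 0, -1])

```text
clock: 11.42
eef_pos: [558.0, 16.3, 134.9]
tool_rot: [3.141, -0.002, -0.322]
force: [-0.1, -0.5, 0.0]
width: 85.5
gripper_force: 0.0
```

```bash
python3 -c "
from h import *
s=ctrl.read_state();print(s['eef_pos'],s['tool_rot'],s['clock'],s['force'],s['width'])
c,im=snap('f3')
cv2.imwrite('pics/f3c.png',cv2.resize(im[60:300,96:416],(800,600),interpolation=cv2.INTER_CUBIC))
go(605,271,190,-18)
"
```

```text
[558.04536389  16.31650502 134.88785797] [ 3.14139202e+00 -2.19817051e-03 -3.21518455e-01] 11.425 [-0.06350044 -0.47922301  0.03150208] 85.49379777352402
turn [ 0.03 -0.09 -0.42] shift [-0.0339 -0.2568 -0.0554] len 0.265
```

View pics/f3c.png

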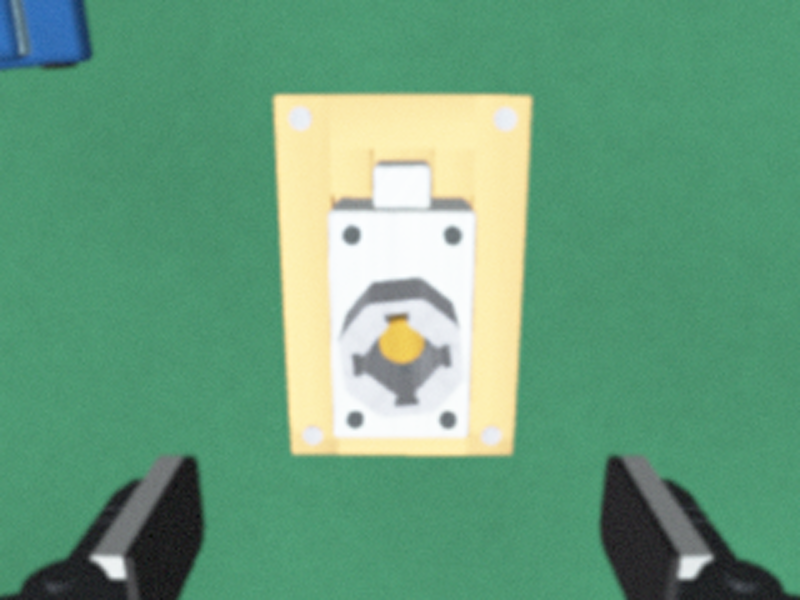

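Seated square: block inside the pocket, key in bay. Crop (×2.5, offset 96,60): slot ends (397,313), (452,355), (406,405), (353,365); screws (351,235), (453,235), (448,420), (355,420).

```bash
python3 -c "
from h import *
c=pickle.load(open('pics/f3.pkl','rb'));s=ctrl.read_state()
f=lambda p:(np.array(p)+.5)/2.5+[95.5,59.5]
P=np.array([atz(c,f(p),44) for p in [(351,235),(453,235),(448,420),(355,420)]])
print('block',P.mean(0),np.degrees(np.arctan2(*(P[0]+P[1]-P[2]-P[3])[1::-1])), np.linalg.norm(P[0]-P[1]),np.linalg.norm(P[0]-P[3]))
F=[(300,119),(505,119),(490,435),(313,435)];F=np.array([atz(c,f(p),16) for p in F]);print('frame',F.mean(0),np.degrees(np.arctan2(*(F[0]+F[1]-F[2]-F[3])[1::-1])))
Q=np.array([atz(c,f(p),74) for p in [(397,313),(452,355),(406,405),(353,365)]])
print('hub',Q.mean(0),[(np.degrees(np.arctan2(*(Q[b]-Q[a])[1::-1])),np.linalg.norm(Q[b]-Q[a])) for a,b in [(2,0),(1,3)]])
"
```

```text
block [559.68984036  15.43890233  44.        ] -18.507296279291527 34.447883521532276 68.53934552054349
frame [567.84047662  12.61070742  16.        ] -18.53079095455566
hub [560.1201163   15.24322399  74.        ] [(np.float64(-13.12328554464361), np.float64(30.653647059004737)), (np.float64(77.77013656259213), np.float64(30.988862734437042))]
```

>>> carry_out(deltas=[0, 0, 0, 0, -0.02, -0.03, -1, 0, 0, 0, -0.004, -0.044, -0.03, -1, 0, 0, 0, -0.006, -0.044, 0, -1, 0, 0, 0, -0.006, -0.044, 0, -1, 0, 0, 0, -0.006, -0.044, 0, -1, 0, 0, 0, -0.006, -0.044, 0, -1, 0, 0, 0, -0.006, -0.016, 0, -1, 0, 0, 0, 0, 0, 0.03, -1, 0, 0, 0, 0, 0, 0.03, -1, 0, 0, 0, 0, 0, 0, -1, 0, 0, 0, 0, 0, 0, -1, 0, 0, 0, 0, 0, 0, -1])

```text
clock: 12.98
eef_pos: [608.4, 269.8, 137.0]
tool_rot: [-3.14, -0.005, -0.322]
force: [-0.6, 0.3, 0.4]
width: 85.0
gripper_force: 0.0
```

```bash
python3 -c "
from h import *
s=ctrl.read_state();print(s['eef_pos'],s['tool_rot'],s['clock'],s['force'])
c,im=snap('w1')
print(proj(c,[[605,271,72]]))
cv2.imwrite('pics/w1c.png',cv2.resize(im[90:330,96:416],(800,600),interpolation=cv2.INTER_CUBIC))
"
```

```text
[608.35997479 269.77545541 137.04378019] [-3.13991672 -0.0053862  -0.32204329] 12.975 [-0.64146935  0.30484336  0.35066408]
[[256.02225298 209.03235164]]
```

View gear.

View pics/w1c.png

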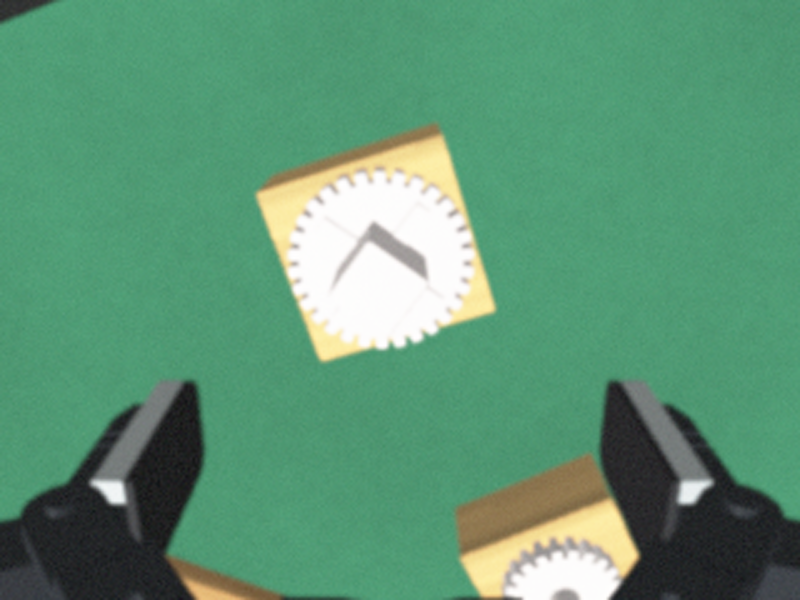

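Crop (×2.5, offset 96,90): wheel circle centre ≈(381,259); boss's shaded far faces meet at (373,223), running to (427,277) and (332,290); faint ribs at (325,217), (425,205), (440,297).

```bash
python3 -c "
from h import *
g=cv2.cvtColor(cv2.imread('pics/w1.png'),cv2.COLOR_BGR2GRAY)[154:234,208:292]
ch=' .:-=+*#%@'
for i,r in enumerate(g[12:66]): print(154+12+i,''.join(ch[min(9,max(0,(250-int(v))//6))] for v in r))
"
```

```text
166 ==++++++++=-===-:   :#%-                                =#+:   :------=%@@@@@@@@@@@@
167 +++=========-=+=.    :+:                                :=:    .-++=---*@@@@@@@@@@@@
168 +=+====-----=+%#:                                              .=%%*=--=@@@@@@@@@@@@
169 ===-=--:-----+@@*.                                            .=%#+===-=%@@@@@@@@@@@
170 -------:-:::..=@@=                                            =##-..-=--*@@@@@@@@@@@
171 ---:--:-::.    -*=                                     .      -+:   .---+@@@@@@@@@@@
172 --:-::----.     ..                                                   :-==@@@@@@@@@@@
173 -::::::--==.                                                        .=#*+#@@@@@@@@@@
174 --:--::-=#@+.                                                      :+@@%+*@@@@@@@@@@
175 --:----:-#@@+.                                                    .#@@@+=*@@@@@@@@@@
176 :-----:..:+%*.                                                    .*@+:.:=%@@@@@@@@@
177 :----::    ..     ..                                               ::    -#@@@@@@@@@
178 :---::.            ...      
[... 3005 characters left out ...]
@-                                                          .    .:---:-:-:::
213 @@@@@@@@#.  .--                                                   -+:   ::::--:::-:-
214 @@@@@@@@@=::-+=.                                                  :*=:.:::-:--:---=+
215 @@@@@@@@@#=---.                                                    -=-:::------=+%@@
216 @@@@@@@@@@+-:                                                       .:----==+*@@@@@@
217 @@@@@@@@@@+-:                                                 .     .:-==+#@@@@@@@@@
218 @@@@@@@@@@%=-.   .:.                                         .=-    :+#%@@@@@@@@@@@@
219 @@@@@@@@@@@+-:..:--.                                         .++-:-+@@@@@@@@@@@@@@@@
```

```bash
python3 -c "
from h import *
c=pickle.load(open('pics/w1.pkl','rb'));s=ctrl.read_state()
L=np.array([(208+x,y) for x,y in [(36.2,187),(39.2,189),(43.5,192),(46.3,194),(49.2,196),(52.5,198),(55.7,200)]])
l=np.array([(208+x,y) for x,y in [(33.2,187),(30.5,190),(28.7,192),(26.7,194),(25,196),(23.4,198),(22.3,199.5),(21,201.5)]])
W=lambda p,z=72:np.array([atz(c,q,z)[:2] for q in p])
def line(P):
  m=P.mean(0);u=np.linalg.svd(P-m)[2][0];return m,u
res=[]
for z in(70,72,74):
  m1,u1=line(W(L,z));m2,u2=line(W(l,z))
  t=np.linalg.solve(np.c_[u1,-u2],m2-m1);A=m1+t[0]*u1
  B=W([(267,202.3)],z)[0];C=W([(228.5,204)],z)[0]
  ang=[np.degrees(np.arctan2(*u[::-1])) for u in(u1,u2)]
  ub=(B-A)/np.linalg.norm(B-A);uc=(C-A)/np.linalg.norm(C-A)
  print(z,'A',A,'AB',np.linalg.norm(B-A),'AC',np.linalg.norm(C-A),'angs',ang, 'ctr',A+12*ub+12*uc)
# wheel circle: white wheel outline, top z=44
im=cv2.imread('pics/w1.png');hsv=cv2.cvtColor(im,cv2.COLOR_BGR2HSV)
m=((hsv[...,1]<25)&(hsv[...,2]>170)).astype(np.uint8);m[:140]=0;m[240:]=0;m[:,:195]=0;m[:,300:]=0
m=cv2.morphologyEx(m,cv2.MORPH_OPEN,np.ones((3,3)))
k=max(cv2.findContours(m,0,1)[0],key=cv2.contourArea);h=cv2.convexHull(k)[:,0]
P=W(h,44);o=cv2.minEnclosingCircle(P.astype(np.float32));print('wheel circle z44',o)
T=ctrl.calibration('top');print('rad check',cv2.fitEllipse(P.astype(np.float32)))
"
```

```text
70 A [626.34606564 275.4004927 ] AB 24.08769432117469 AC 18.97679891523526 angs [np.float64(-143.71566035991788), np.float64(121.71425053035212)] ctr [609.71531554 278.03651946]
72 A [626.87753507 275.10934296] AB 23.85833621266195 AC 18.796105709534903 angs [np.float64(-143.715660359918), np.float64(121.7142505303523)] ctr [610.24678496 277.74536971]
74 A [627.40900449 274.81819321] AB 23.628978104149308 AC 18.615412503834406 angs [np.float64(-143.71566035991768), np.float64(121.71425053035217)] ctr [610.77825439 277.45421996]
wheel circle z44 ((609.8381958007812, 277.1761779785156), 33.361175537109375)
rad check ((609.9525146484375, 277.03143310546875), (65.45048522949219, 66.17546081542969), 74.07527160644531)
```

```bash
python3 -c "
from h import *
c=pickle.load(open('pics/w1.pkl','rb'))
P=[atz(c,p,47)[:2] for p in [(226,177.3),(272,208.3)]];d=P[1]-P[0];print('rib',np.degrees(np.arctan2(d[1],d[0])))
print(ctrl.read_state()['qpos']);go(610,277.4,115,36.3)"
```

```text
rib -143.86173425227855
[-0.63134995  0.77104318  0.29932014  1.56783605 -0.27665893  0.83965382
 -2.11989174]
turn [ 5.000e-02 -3.200e-01 -5.474e+01] shift [ 0.0059 -0.005   0.022 ] len 0.023
```

>>> carry_out(deltas=[0, 0, -9, 0, 0, 0, -1, 0, 0, -9, 0, 0, 0, -1, 0, 0, -9, 0, 0, 0, -1, 0, 0, -9, 0, 0, 0, -1, 0, 0, -9, 0, 0, 0, -1, 0, 0, -9.8, 0, 0, 0, -1, 0, -0.3, 0, 0.006, -0.005, 0.011, -1, 0, 0, 0, 0, 0, 0.011, -1, 0, 0, 0, 0, 0, 0, -1, 0, 0, 0, 0, 0, 0, -1, 0, 0, 0, 0, 0, 0, -1])

```text
clock: 14.4
eef_pos: [609.5, 277.3, 113.9]
tool_rot: [3.138, 0.003, 0.634]
force: [0.8, -0.1, -0.1]
width: 85.4
gripper_force: 0.0
```

```bash
python3 -c "
from h import *
s=ctrl.read_state();print(s['eef_pos'],np.degrees(s['tool_rot']),s['clock'])
c,im=snap('w2')
c1=pickle.load(open('pics/w1.pkl','rb'))
def hull(im,p):
  hsv=cv2.cvtColor(np.ascontiguousarray(im),cv2.COLOR_BGR2HSV)
  m=((hsv[...,1]<25)&(hsv[...,2]>170)).astype(np.uint8);w=np.zeros_like(m);cv2.circle(w,tuple(int(v) for v in p),55,1,-1);m&=w
  m=cv2.morphologyEx(m,cv2.MORPH_OPEN,np.ones((3,3)))
  k=max(cv2.findContours(m,0,1)[0],key=cv2.contourArea);return cv2.convexHull(k)[:,0]
hs=[hull(cv2.imread('pics/w1.png'),(248,193)),hull(im,proj(c,[610,277.4,44])[0])]
es=[cv2.fitEllipse(h) for h in hs];print(es)
print('tri wheel',tri([(c1,es[0][0]),(c,es[1][0])]))
for cc,h in zip((c1,c),hs):print(cv2.fitEllipse(np.array([atz(cc,q,44)[:2] for q in h],np.float32)))
g=cv2.cvtColor(np.ascontiguousarray(im),cv2.COLOR_BGR2GRAY)
u,v=proj(c,[610,277.4,72])[0].astype(int);print(u,v)
ch=' .:-=+*#%@'
for y in range(v-34,v+22): print(y,''.join(ch[min(9,max(0,(250-int(q))//6))] for q in g[y,u-34:u+36]))
"
```

```text
[609.47718967 277.32437605 113.8709249 ] [1.79822351e+02 1.50702332e-01 3.63453558e+01] 14.4
[((247.93345642089844, 193.18984985351562), (70.47587585449219, 73.44132232666016), 97.16268920898438), ((256.4346923828125, 199.79476928710938), (77.67464447021484, 81.20052337646484), 93.0461654663086)]
tri wheel (array([609.81748693, 277.22064268,  39.23107433]), [np.float64(0.03319643140370894), np.float64(0.033196431403739346)])
((609.9525146484375, 277.03143310546875), (65.45048522949219, 66.17546081542969), 74.07527160644531)
((609.9843139648438, 277.31298828125), (65.79820251464844, 67.04646301269531), 134.9692840576172)
256 215
181 -                                                                     
182 @=.                                                                  .
183 @@*.                                                                :-
184 +##.                                                               .--
185  .:                                                                .:.
186                                                                       
187           
[... 3035 characters left out ...]
                :@@@@@@@@
228 @@@@@@@.    ..                                                #@@@@@@@
229 @@@@@@@*.  :*=.                                       .:.    :@@@@@@@@
230 @@@@@@@@%-=@@+                                        .--:  :@@@@@@@@@
231 @@@@@@@@@@@@@-                                         .+@@%@@@@@@@@@@
232 @@@@@@@@@@@@@:     :.                           .      .%@@@@@@@@@@@@@
233 @@@@@@@@@@@@@+    =#-                           .:     -@@@@@@@@@@@@@@
234 @@@@@@@@@@@@@@#-:*@@-                           .:.   =@@@@@@@@@@@@@@@
235 @@@@@@@@@@@@@@@@@@@@-     ..             ..      ....+@@@@@@@@@@@@@@@@
236 @@@@@@@@@@@@@@@@@@@@*     :.      .      ..      .::*@@@@@@@@@@@@@@@@@
```

```bash
python3 -c "
from h import *
c=pickle.load(open('pics/w2.pkl','rb'));s=ctrl.read_state();a=s['tool_rot'][2]
A,B=[atz(c,p,72)[:2] for p in [(241,199.2),(274.5,199.4)]];m=(A+B)/2
print('width',np.linalg.norm(A-B),'edge dir',np.degrees(np.arctan2(*(A-B)[::-1]))-90)
C=m-12*np.array([np.cos(a),np.sin(a)]);print('boss centre',C)
go(*C,49.5,36.3)"
```

```text
width 23.506243570105408 edge dir 35.96972099378641
boss centre [610.54530324 276.74286249]
turn [0.17 0.14 0.05] shift [0.0005 0.0011 0.0645] len 0.064
```

>>> carry_out(deltas=[0.17, 0.14, 0, 0.0006, 0.0008, 0.02, -1, 0, 0, 0, 0, 0, 0.02, -1, 0, 0, 0, 0, 0, 0.016, -1, 0, 0, 0, 0, 0, 0.008, -1, 0, 0, 0, 0, 0, 0, -1, 0, 0, 0, 0, 0, 0, -1, 0, 0, 0, 0, 0, 0, -1])

```text
clock: 15.32
eef_pos: [610.7, 277.2, 50.3]
tool_rot: [3.142, -0.001, 0.635]
force: [0.4, 0.6, 0.9]
width: 85.5
gripper_force: 0.0
```

>>> carry_out(deltas=[0, 0, 0, 0, 0, 0, 1, 0, 0, 0, 0, 0, 0, 1, 0, 0, 0, 0, 0, 0, 1, 0, 0, 0, 0, 0, 0, 1, 0, 0, 0, 0, 0, 0, 1, 0, 0, 0, 0, 0, 0, 1, 0, 0, 0, 0, 0, 0, 1, 0, 0, 0, 0, 0, 0, 1, 0, 0, 0, 0, 0, 0, 1])

```text
clock: 16.45
eef_pos: [610.5, 277.1, 49.9]
tool_rot: [-3.142, -0.0, 0.635]
force: [0.4, 0.1, 5.1]
width: 22.6
gripper_force: 59.8
```

```bash
python3 -c "
from h import *
s=ctrl.read_state();print(s['eef_pos'],np.degrees(s['tool_rot']),s['force'])
R=Ro.from_euler('xyz',s['tool_rot']).as_matrix();print('gear in tool',R.T@(np.array([610.3,276.9,34])-s['eef_pos']))
"
```

```text
[610.50380626 277.07601531  49.86618173] [-1.79999087e+02 -4.21869319e-03  3.63683665e+01] [0.4185987  0.13976775 5.07877545]
gear in tool [-0.26964994  0.02113223 15.86616159]
```

>>> carry_out(deltas=[0, 0, 0, 0, 0, -0.01, 1, 0, 0, 0, 0, 0, -0.02, 1, 0, 0, 0, 0, 0, -0.035, 1, 0, 0, 0, 0, 0, -0.035, 1, 0, 0, 9, 0, 0, 0, 1, 0, 0, 10, 0, 0, 0, 1, 0, 0, 10, 0, 0, 0, 1, 0, 0, 10, 0, 0, 0, 1, 0, 0, 9.9, 0, 0, 0, 1, 0, 0, 0, 0, 0, 0, 1, 0, 0, 0, 0, 0, 0, 1])

```text
clock: 17.82
eef_pos: [610.2, 277.2, 150.2]
tool_rot: [-3.141, 0.0, -0.216]
force: [-0.1, -0.7, -1.3]
width: 23.1
gripper_force: 59.2
```

```bash
python3 -c "
from h import *
go(560.4,15.1,150,-12.5)
s=ctrl.read_state();print(s['eef_pos'],s['force'],s['width'])"
```

```text
turn [-0.01  0.03  0.15] shift [8.200e-03 2.667e-01 2.000e-04] len 0.267
[610.15756967 277.20644537 150.16259964] [-0.13009207 -0.69264405 -1.30846212] 23.112460157433066
```

>>> carry_out(deltas=[0, 0, 0.1, 0.001, 0.02, 0, 1, 0, 0, 0, 0.0012, 0.042, 0, 1, 0, 0, 0, 0.0012, 0.042, 0, 1, 0, 0, 0, 0.0012, 0.042, 0, 1, 0, 0, 0, 0.0012, 0.042, 0, 1, 0, 0, 0, 0.0012, 0.042, 0, 1, 0, 0, 0, 0.0012, 0.0367, 0, 1, 0, 0, 0, 0, 0, 0.012, 1, 0, 0, 0, 0, 0, 0.01, 1, 0, 0, 0, 0, 0, 0, 1, 0, 0, 0, 0, 0, 0, 1, 0, 0, 0, 0, 0, 0, 1])

```text
clock: 19.32
eef_pos: [560.2, 15.5, 127.9]
tool_rot: [3.141, 0.0, -0.219]
force: [-0.0, -0.7, -0.7]
width: 22.7
gripper_force: 59.2
```

```bash
python3 -c "
from h import *
go(560.4,15.1,120,-12.5)
s=ctrl.read_state();print(s['eef_pos'],s['force'],s['width'],s['torque'])
c,im=snap('m1')
cv2.imwrite('pics/m1c.png',cv2.resize(im[90:300,116:396],(800,600),interpolation=cv2.INTER_CUBIC))
g=cv2.cvtColor(ctrl.get_image('side'),cv2.COLOR_RGB2BGR);cv2.imwrite('pics/m1s.png',g)
S=ctrl.calibration('side');u,v=proj(S,[560,15,90])[0].astype(int);print(u,v)
"
```

```text
turn [ 0.01  0.   -0.06] shift [0.0003 0.0004 0.0079] len 0.008
[560.23075629  15.5140379  127.88608387] [-0.03864423 -0.65843394 -0.74262454] 22.688461169176424 [ 0.00072328 -0.00751735 -0.02968827]
255 190
```

>>> carry_out(deltas=[0, 0, 0, 0.0002, 0.0004, 0.004, 1, 0, 0, 0, 0, 0, 0.004, 1, 0, 0, 0, 0, 0, 0.002, 1, 0, 0, 0, 0, 0, 0.002, 1, 0, 0, 0, 0, 0, 0.002, 1, 0, 0, 0, 0, 0, 0, 1, 0, 0, 0, 0, 0, 0, 1])

```text
clock: 20.3
eef_pos: [560.3, 14.8, 113.7]
tool_rot: [-3.141, 0.0, -0.22]
force: [1.1, 1.4, -0.6]
width: 22.9
gripper_force: 59.2
```

```bash
python3 -c "
from h import *
go(560.4,15.1,110,-12.5)
s=ctrl.read_state();print(s['eef_pos'],s['force'],s['width'],s['torque'])"
```

```text
turn [-0.01  0.01 -0.11] shift [ 0.0001 -0.0003  0.0037] len 0.004
[560.27661753  14.8316607  113.74458203] [ 1.0578903   1.40744962 -0.61485175] 22.926223901748774 [ 0.35600822 -0.10434654  0.00224413]
```

Tip ~2 mm into the mouth with only light lateral touch; continue, easing sideways along the force.

>>> carry_out(deltas=[0, 0, -0.1, 0.0002, -0.0003, 0.001, 1, 0, 0, 0, 0, 0, 0.002, 1, 0, 0, 0, 0, 0, 0.002, 1, 0, 0, 0, 0, 0, 0.002, 1, 0, 0, 0, 0, 0, 0, 1, 0, 0, 0, 0, 0, 0, 1])

```text
clock: 21.05
eef_pos: [560.1, 14.7, 106.5]
tool_rot: [3.141, 0.001, -0.219]
force: [0.2, 1.9, -0.9]
width: 22.8
gripper_force: 59.3
```

```bash
python3 -c "
from h import *
s=ctrl.read_state();print(s['eef_pos'],s['force'],s['width'],s['torque'])"
```

```text
[560.09510128  14.66991229 106.52135002] [ 0.21448396  1.86842827 -0.87183105] 22.789377174247868 [0.5280488  0.04009588 0.02013632]
```

>>> carry_out(deltas=[0, 0, 0, 0, -0.0006, 0.001, 1, 0, 0, 0, 0, 0, 0.002, 1, 0, 0, 0, 0, 0, 0.002, 1, 0, 0, 0, 0, 0, 0.002, 1, 0, 0, 0, 0, 0, 0.002, 1, 0, 0, 0, 0, 0, 0, 1, 0, 0, 0, 0, 0, 0, 1])

```text
clock: 21.92
eef_pos: [560.3, 15.4, 97.5]
tool_rot: [3.141, 0.001, -0.219]
force: [-1.2, 2.9, 0.4]
width: 22.9
gripper_force: 59.5
```

```bash
python3 -c "
from h import *
s=ctrl.read_state();print(s['eef_pos'],np.degrees(s['tool_rot']),s['force'],s['width'],s['torque'])"
```

```text
[560.34876755  15.36734539  97.54267166] [ 1.79978332e+02  4.41924377e-02 -1.25256863e+01] [-1.22639453  2.93303406  0.367347  ] 22.910394120878824 [0.68425748 0.17867151 0.09607719]
```

>>> carry_out(deltas=[0, 0, 0, -0.0003, -0.0005, 0.002, 1, 0, 0, 0, 0, 0, 0.002, 1, 0, 0, 0, 0, 0, 0.002, 1, 0, 0, 0, 0, 0, 0.001, 1, 0, 0, 0, 0, 0, 0, 1, 0, 0, 0, 0, 0, 0, 1])

```text
clock: 22.68
eef_pos: [560.4, 15.5, 91.4]
tool_rot: [3.141, 0.0, -0.219]
force: [-2.8, 1.5, 9.0]
width: 23.1
gripper_force: 60.6
```

```bash
python3 -c "
from h import *
s=ctrl.read_state();print(s['eef_pos'],np.degrees(s['tool_rot']),s['force'],s['width'],s['torque'])"
```

```text
[560.36801199  15.50050254  91.42693193] [ 1.79975361e+02  5.68788550e-04 -1.25391914e+01] [-2.75951528  1.48216938  8.99915618] 23.063560033258177 [0.51083364 0.58109705 0.02759947]
```

>>> carry_out(deltas=[0, 0, 0, -0.0005, -0.0002, 0.001, 1, 0, 0, 0, 0, 0, 0.001, 1, 0, 0, 0, 0, 0, 0, 1, 0, 0, 0, 0, 0, 0, 1])

```text
clock: 23.18
eef_pos: [560.4, 15.5, 89.8]
tool_rot: [3.141, -0.001, -0.219]
force: [-2.3, 1.0, 9.8]
width: 22.9
gripper_force: 60.8
```

```bash
python3 -c "
from h import *
s=ctrl.read_state();print(s['eef_pos'],np.degrees(s['tool_rot']),s['force'],s['width'],s['torque'])"
```

```text
[560.38024074  15.5250857   89.77580556] [ 1.79973526e+02 -6.03675466e-02 -1.25514736e+01] [-2.33671826  0.97866488  9.80433027] 22.888293870824953 [0.39922344 0.56791023 0.04801033]
```

Not stiff yet; keep pressing in small steps until the wheel meets the hub.

>>> carry_out(deltas=[0, 0, 0, -0.0003, 0, 0.001, 1, 0, 0, 0, 0, 0, 0.001, 1, 0, 0, 0, 0, 0, 0, 1, 0, 0, 0, 0, 0, 0, 1])

```text
clock: 23.68
eef_pos: [560.5, 15.5, 89.6]
tool_rot: [-3.141, -0.002, -0.219]
force: [-4.6, 1.4, 25.7]
width: 22.6
gripper_force: 62.9
```

Stiff contact at 25.7 N: wheel is on the hub. One last check picture.

```bash
python3 -c "
from h import *
s=ctrl.read_state();print(s['eef_pos'],s['force'],s['torque'],s['width'])
im=ctrl.get_image('side')[:,:,::-1];w=ctrl.get_image('wrist')[:,:,::-1]
S=ctrl.calibration('side');u,v=proj(S,[560,15,70])[0].astype(int)
a=cv2.resize(im[v-60:v+60,u-40:u+40],(400,600),interpolation=cv2.INTER_CUBIC)
b=cv2.resize(w[60:360,156:356],(400,600),interpolation=cv2.INTER_CUBIC)
cv2.imwrite('pics/end.png',np.hstack([a,b]))"
```

```text
[560.47629358  15.50956352  89.61424456] [-4.61532047  1.40777035 25.65275395] [0.43265247 1.36219156 0.1126922 ] 22.632375830728343
```

View pics/end.png

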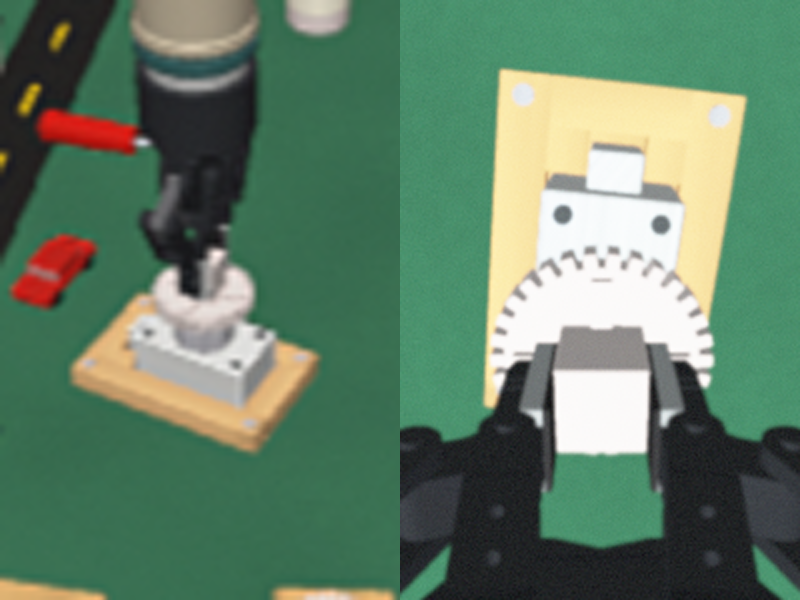

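The wheel is flush on the hub, the block is seated in the frame, the fingers still hold the boss, and the bystanders look untouched.

```bash
python3 -c "
from cell import ctrl
print(ctrl.finish_job())"
```

```text
the job is handed in; nothing more can be done
None
```

I seated the gearbox in the pocket, meshed the large gear and pressed it flush on the hub (about 26 N, fingers still gripping the boss), and handed the job in at about 24 s; no verdict was returned.

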